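Put three things back in their own places at the radiology marker station

ROBOT

A 6-joint arm with a two-finger parallel gripper is mounted at the origin on the work surface. World frame = base frame: x ahead of the robot, y to its left, z up, the work surface at z = 0. Lengths are in m, angles in degrees, forces in N, time in s.
With the tool pointing down it reaches from about 0.325 to 0.85 m from the base axis. Payload 15.5 kg.
Tool frame: the origin (TCP) lies midway between the tips of the shut fingers; the grasp point (between the pads) lies 19 mm behind it; z points along the fingers, y is the line along which they close (so a half turn about z gives the same grasp; the last joint's range is limited). The gripper opens to 91 mm and grips with 3 to 60 N. Pads are 32 mm wide; open, the fingers measure 118 mm over their backs; the gripper's body (76 mm by 178 mm) begins 60 mm behind the grasp point.
Start: joints at [67.237, 28.281, 77.091, -0, 74.628, -5.472], TCP at [0.186, 0.597, 0.214] pointing down, gripper open.
Joint ranges: [-166.48, 166.48], [-47.26, 123.95], [12.59, 153.08], [-70.14, 250.14], [6.76, 159.57], [-176.63, 176.63]. Speed limits (degrees/s): [108.29, 108.29, 147.25, 172.46, 172.46, 172.46].

INTERFACE

Orientations are given as a 3x3 rotation matrix whose columns are the frame's x, y, z axes.
In Python, from bench import ctrl gives the robot as it stands. The module is installed in compiled form; this text tells all that it offers. Calls block until the motion is done:
- ctrl.goto(position, orientation): joint-space move of the TCP to a pose.
- ctrl.move_l(position, vel=0.15, ori=None, contact_N=None): straight line of the TCP; ori=None keeps the orientation; vel is the mean speed in m/s. With contact_N (N) it stops when the force on the tool has changed by that much, and returns True; else False.
- ctrl.movej(angles): joint-space move.
- ctrl.command_gripper(opening): opening from 0.0 (shut) to 1.0 (fully open); the grip force is fixed at half the most; returns when the fingers have stopped.
- ctrl.sleep(seconds).
- ctrl.ik(position, orientation): joint angles nearest the present ones, or None.
- ctrl.read_camera(name): name is "scene" or "top" or "wrist"; returns the picture (420x560x3 uint8, blue, green, red); there is no depth.
- ctrl.camera_params(name): a dict with "fx", "fy", "cx", "cy" (pixels), "D" ([k1, k2, p1, p2, k3] as OpenCV has them; the pictures are not rectified), "pose" (4x4, takes a point from camera to world coordinates); the wrist camera has in their place "T_tool_cam" (4x4, takes a point from camera to tool coordinates, whose origin is the TCP and whose axes are the flange's). Camera axes: x right, y up, looking along -z (the intrinsics and any distortion apply to the point x, -y, -z); pixel columns grow to the right and rows downward; lengths in m; the calibration is good to about 2 mm. A picture is of the moment at which its call begins: read the wrist's pose just before it. camera_params takes no time and is no camera call.
A pose or a line that the arm cannot do raises ctrl.MotionError and nothing moves.
- ctrl.sign_off(): hands the job in; it is judged then, once.
Readings, each from a call of its own:
- ctrl.current_t(): time.
- ctrl.current_q(): joint angles.
- ctrl.current_dq(): joint speeds.
- ctrl.current_effort(): joint torques, N m.
- ctrl.current_tool_pos(): TCP position.
- ctrl.current_eef_rot(): TCP orientation.
- ctrl.current_contact_force(): force on the tool from outside, world axes, zero at the start.
- ctrl.current_wrist_torque(): the same for the moment, N m.
- ctrl.current_grip_width(): opening from 0.0 (shut) to 1.0 (fully open).
- ctrl.current_grasp_force(): force on a finger pad.
Only numpy, scipy, OpenCV 4.12 (cv2) and the standard library are available. Lean on these libraries where they do the work, as an engineer would, in place of code of your own. Each camera call takes 0.05 s, during which the arm holds its last target. There are 200 camera calls.

TASK

The clear phantom cylinder, the grey vial shield and the navy cassette spacer have been left in each other's places. Park one of them on the empty cork mat for the time being, then move them all round so that at the end the phantom stands upright in the middle of the bayonet socket, the vial shield upright in the middle of the round rubber mat, and the spacer upright in the middle of the rectangular tray with its length along the tray. Do not knock any of the three over, and leave the brass ring, the loupe and the step wedge where they are.

Things in the scene. Friction and masses are not known exactly. Their poses are not given: they have to be found in the camera images.
- phantom_mid (a point): Loose clear acrylic cylinder with white end discs and rods inside, diameter 50, height 80 (about 0.2 kg), standing on end; at the start it stands in the rectangular tray. The point is on its axis half-way up, 40 above its underside; z is up along the axis.
- shield_mid (a point): Loose grey lead-lined vial shield, heavy (0.4 to 0.8 kg): a cylinder of diameter 50 and height 56 with a narrower neck (diameter 34, height 12) on top, 68 high in all; at the start it stands in the bayonet socket. The point is on its axis half-way up, 34 above its underside; z is up along the axis.
- spacer_mid (a point): Loose navy polycarbonate cassette spacer, a block 90 long (its x), 36 wide (its y), 48 high (its z), with a groove 20 wide and 4 deep along its top; at the start it lies on the round rubber mat, turned any way. The point is its centre, 24 above its underside.
- socket_floor (a point): Bayonet socket fixed to the shelf: a round steel flange of outer diameter 96 with three small ears 5 high (reaching 61 from the axis) and a round well of diameter 72; its rim is 6 above the shelf. The point is the centre of the well's floor, 3 above the shelf. The phantom belongs here.
- tray_floor (a point): Rectangular shallow tray fixed to the shelf, 124 (its x) by 74 (its y) outside and 116 by 66 inside; grey floor 3 above the shelf, aluminium rim 6 above the shelf. The point is the centre of its floor. The spacer belongs here, its x along the tray's x (either way round).
- mat_top (a point): Round black rubber mat fixed to the shelf, flat, diameter 96, 4 thick. The point is the centre of its top. The vial shield belongs here.
- cork_top (a point): Square cork mat fixed to the shelf, flat, 100 by 100, 4 thick, empty at the start: the free spot, empty again at the end. The point is the centre of its top.
- ring: Bystander, loose: flat brass sight ring, outer diameter 56, hole 36, 12 high, lying on the shelf. Origin at the centre of its underside.
- loupe: Bystander, loose: round chrome-plated magnifier loupe with a glass top, diameter 46, 36 high. Origin at the centre of its underside.
- wedge: Bystander, loose: aluminium step wedge, 60 by 30, five steps rising to 25 high along its x. Origin at the centre of its underside.
Things that resemble listed ones, but are neither listed nor needed, are in the scene too. There is more than one size of the part that bears spacer_mid; the job needs the smaller.

How it is judged:
By the outcome, as a careful person would: the job done as asked, in the order asked, and still so for the second after the job is handed in, with the robot touching nothing.
It also fails if it takes over 115 s, if anything falls off the work surface, if the arm or the gripper's body presses on something with over 40 N, if the wrist force passes 120 N, or if a joint passes its speed limit or range.

## Working session

There is one attempt and no reset: what is moved stays moved. The work goes in short steps, each a Python script; the robot and the scene stay as the last script left them, time stands still between calls to the robot, and variables do not carry over. Pictures are saved under pics/ and viewed, at most 14 in all, crops included, and the job is handed in when it is done.

```bash
mkdir -p pics
python3 - <<'E'
from bench import ctrl
import cv2
for n in("scene","top"):
    cv2.imwrite(f"pics/{n}0.png",cv2.resize(ctrl.read_camera(n),(800,600),interpolation=cv2.INTER_CUBIC))
    p=ctrl.camera_params(n);print(n,p)
print(ctrl.camera_params("wrist"),ctrl.current_eef_rot(),ctrl.current_t())
E
```

```text
scene {'fx': 423.9923630661804, 'fy': 423.9923630661804, 'cx': 272.9004347793973, 'cy': 218.09941221666372, 'D': array([-0.03323723,  0.        ,  0.        ,  0.        ,  0.        ]), 'pose': array([[-2.03505245e-01, -8.29081577e-01,  5.20777643e-01,
         9.71674233e-01],
       [ 9.79073567e-01, -1.72736885e-01,  1.07596088e-01,
         9.90643412e-02],
       [ 7.51573166e-04,  5.31775993e-01,  8.46884719e-01,
         7.52634703e-01],
       [ 0.00000000e+00,  0.00000000e+00,  0.00000000e+00,
         1.00000000e+00]])}
top {'fx': 545.2470843788692, 'fy': 545.2470843788692, 'cx': 281.63544199210264, 'cy': 201.42629885315878, 'D': array([0.00719348, 0.        , 0.        , 0.        , 0.        ]), 'pose': array([[ 0.00626127,  0.99626561, -0.08611401,  0.45584859],
       [-0.99978518,  0.00793834,  0.01914642,  0.00709399],
       [ 0.01975852,  0.08597563,  0.9961013 ,  1.08634137],
       [ 0.        ,  0.        ,  0.        ,  1.        ]])}
{'fx': 325.2829125338444, 'fy': 325.2829125338444, 'cx': 277.2691917952853, 'cy': 212.7496205441751, 'D': array([-0.04149022,  0.        ,  0.        ,  0.        ,  0.        ]), 'T_tool_cam': array([[-3.34486926e-04,  9.67754630e-01,  2.51894550e-01,
         7.01824430e-02],
       [ 9.99999891e-01,  4.05496039e-04, -2.29992193e-04,
         9.63080330e-05],
       [-3.24718252e-04,  2.51894446e-01, -9.67754660e-01,
        -1.70359088e-01],
       [ 0.00000000e+00,  0.00000000e+00,  0.00000000e+00,
         1.00000000e+00]])} [[-9.54803379e-01  2.97237876e-01 -3.90540564e-04]
 [ 2.97238124e-01  9.54802843e-01 -1.01465540e-03]
 [ 7.12952266e-05 -1.08487995e-03 -9.99999409e-01]] 0.1
```

View pics/top0.png

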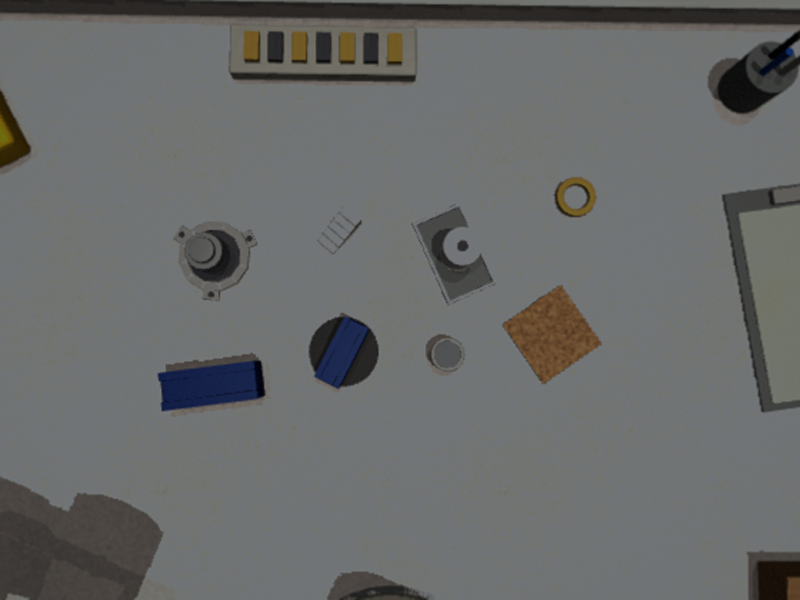

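View pics/scene0.png

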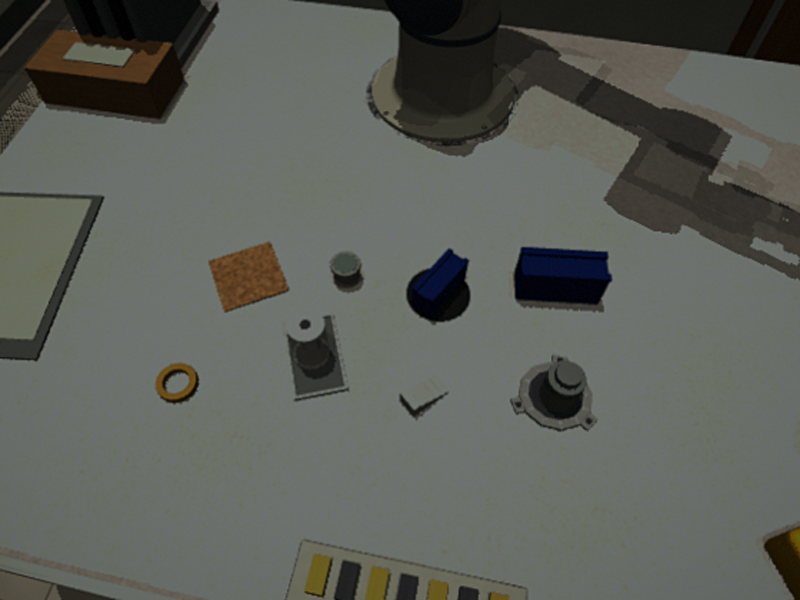

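The top view (800x600) shows:
- Socket at about (214,256), with the shield in it (neck 204,248).
- Mat at (344,351), with a navy block on it at (342,352).
- Tray at (453,254), with the phantom in it (top disc 462,246).
- Cork at (552,334), loupe (446,353), wedge (340,231) and ring (576,197).

There are two navy blocks, at (342,352) and (212,385). The one on the mat is the smaller, and it lies where the task says, so it is the one meant. An enlarged crop will confirm it.

```bash
cat > h.py <<'E'
from bench import ctrl
import cv2, numpy as np
def plane(name,uv,z,pose=None):
    """pixels (560x420) -> world points on plane z"""
    p=ctrl.camera_params(name); K=np.array([[p['fx'],0,p['cx']],[0,p['fy'],p['cy']],[0,0,1]])
    T=p['pose'] if pose is None else pose
    n=cv2.undistortPoints(np.array(uv,float).reshape(-1,1,2),K,p['D']).reshape(-1,2)
    d=np.c_[n[:,0],-n[:,1],-np.ones(len(n))]@T[:3,:3].T
    return (T[:3,3]+d*((z-T[2,3])/d[:,2])[:,None])[:,:2]
def wpose():
    T=np.eye(4);T[:3,:3]=ctrl.current_eef_rot();T[:3,3]=ctrl.current_tool_pos()
    return T@ctrl.camera_params("wrist")["T_tool_cam"]
def R(yaw):
    """tool down; finger closing line (tool y) along world direction yaw (deg)"""
    a=np.radians(yaw); y=np.array([np.cos(a),np.sin(a),0]); z=np.array([0,0,-1.])
    return np.c_[np.cross(y,z),y,z]
E
python3 - <<'E'
from h import *
im=ctrl.read_camera("top")[125:285,110:430]
im=cv2.convertScaleAbs(im,alpha=1.6)
cv2.imwrite("pics/topc.png",cv2.resize(im,(800,400),interpolation=cv2.INTER_CUBIC))
E
```

```text
(no output)
```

View pics/topc.png

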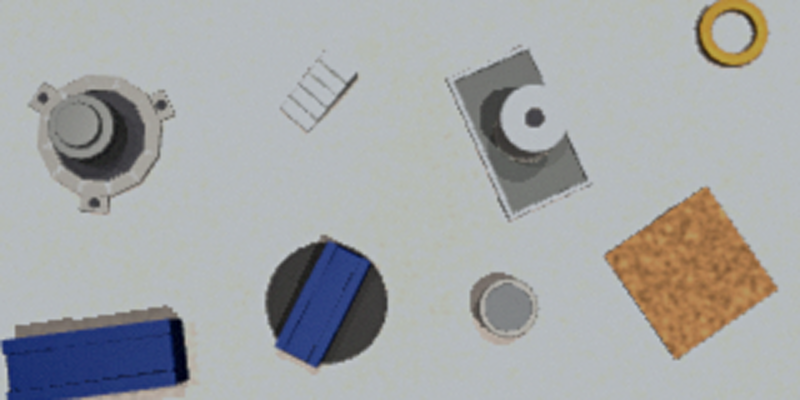

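The crop shows the block on the mat with corners (327,239), (372,262), (320,367) and (277,345). The other block is clearly larger, so the one on the mat is meant. The other readings:
- Shield neck (77,122), flange centre (100,136)
- Mat centre (326,302)
- Tray corners (446,79), (526,46), (591,184), (511,220)
- Phantom disc (534,118)
- Cork corners (706,187), (777,290), (677,359), (604,256)

Run:
```python
from h import *
def P(c,z): return plane("top",(np.array(c,float)+.5)/2.5-.5+[110,125],z)
for n,c,z in [("shield",[(77,122)],.071),("socket",[(100,136)],.006),("mat",[(326,302)],.004),
 ("phantom",[(534,118)],.083),("spacer",[(327,239),(372,262),(320,367),(277,345)],.052),
 ("tray",[(446,79),(526,46),(591,184),(511,220)],.006),("cork",[(706,187),(777,290),(677,359),(604,256)],.004),
 ("loupe",[(508,306)],.036),("bigspacer R",[(182,318),(188,383)],.05)]:
    p=P(c,z); print(n,p.mean(0).round(4))
    if len(p)==4:
        d=np.roll(p,-1,0)-p
        print("   sides",np.linalg.norm(d,axis=1).round(4),"yaw",(np.degrees(np.arctan2(d[:,1],d[:,0]))%180).round(1))
```

```text
shield [0.5939 0.2515]
socket [0.5917 0.2486]
mat [0.4614 0.0678]
phantom [ 0.5983 -0.0893]
spacer [0.4603 0.0666]
   sides [0.0383 0.088  0.0364 0.0881] yaw [ 63.4 154.2  63.4 155.5]
tray [ 0.5979 -0.0842]
   sides [0.0698 0.1226 0.0703 0.1244] yaw [113.1  25.1 114.6  24.9]
cork [ 0.4864 -0.222 ]
   sides [0.099  0.0974 0.0994 0.0993] yaw [ 34.3 124.4  35.4 124.2]
loupe [ 0.459  -0.0737]
bigspacer R [0.4241 0.1708]
```

Sizes and yaws agree with the given dimensions. I'll go above the spacer and look from close by.

```bash
cat >> h.py <<'E'
def look(name,xy,yaw,z=.2):
    ctrl.goto([*xy,z],R(yaw)); T=wpose(); im=ctrl.read_camera("wrist")
    np.save(f"pics/{name}.npy",T)
    cv2.imwrite(f"pics/{name}.png",cv2.resize(cv2.convertScaleAbs(im,alpha=1.5),(784,588),interpolation=cv2.INTER_CUBIC))
def W(name,c,z): return plane("wrist",(np.array(c,float)+.5)/1.4-.5,z,np.load(f"pics/{name}.npy"))
E
python3 - <<'E'
from h import *
for y in(64.5,-115.5): print(ctrl.ik([.4605,.0668,.2],R(y)))
look("w1",[.4605,.0668],64.5); print(ctrl.current_t(),ctrl.current_q(),ctrl.current_contact_force())
E
```

```text
[ 8.94852506e-01  1.64809469e+01  9.98593647e+01 -2.54444375e-14
  6.36596883e+01 -6.36051475e+01]
[ 8.94852506e-01  1.64809469e+01  9.98593647e+01 -2.54444375e-14
  6.36596883e+01  1.16394853e+02]
2.3417 [ 9.70683417e-01  1.64905036e+01  9.98412262e+01  7.24284734e-03
  6.36621636e+01 -6.35898821e+01] [0.17278327 1.00377228 0.91927481]
```

View pics/w1.png

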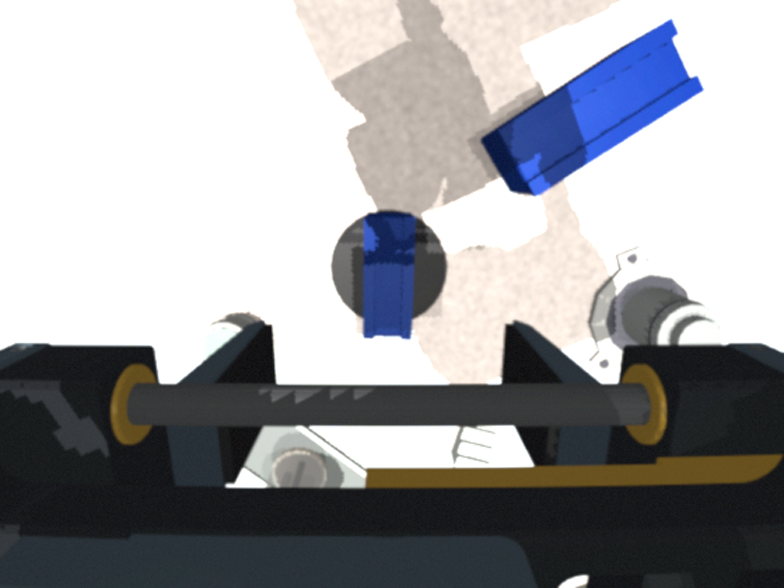

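The wrist view shows the spacer's top corners at (365,213), (415,213), (411,338) and (363,338). It is aligned with the gripper, and the mat centre is about (389,267). I'll check these numbers before grasping.

Run:
```python
from h import *
p=W("w1",[(365,213),(415,213),(411,338),(363,338)],.052); d=np.roll(p,-1,0)-p
print(p.mean(0),np.linalg.norm(d,axis=1),np.degrees(np.arctan2(d[:,1],d[:,0]))%180)
print("mat",W("w1",[(389.5,267)],.004))
```

```text
[0.45859391 0.06872691] [0.03449811 0.09118621 0.03550186 0.09120444] [ 64.52856813 153.49852391  64.51995169 152.86798036]
mat [[0.46017922 0.06895344]]
```

```bash
cat >> h.py <<'E'
UP=.2
def pick(xy,yaw,z):
    ctrl.command_gripper(1.0); ctrl.goto([*xy,UP],R(yaw)); ctrl.move_l([*xy,z+.02],.2)
    hit=ctrl.move_l([*xy,z],.06,contact_N=8); ctrl.command_gripper(0.0)
    print("hit",hit,"w",ctrl.current_grip_width()*91,"F",ctrl.current_grasp_force())
    ctrl.move_l([*xy,z+.03],.08); ctrl.move_l([*xy,UP],.2)
    print("lift w",ctrl.current_grip_width()*91,"F",ctrl.current_grasp_force(),ctrl.current_contact_force(),"t",ctrl.current_t())
def place(xy,yaw,z):
    """z: TCP height at which the part should touch"""
    ctrl.goto([*xy,UP],R(yaw)); ctrl.move_l([*xy,z+.015],.2); ctrl.sleep(.2)
    hit=ctrl.move_l([*xy,z-.004],.025,contact_N=4)
    print("touch",hit,ctrl.current_tool_pos(),ctrl.current_contact_force())
    ctrl.command_gripper(1.0); ctrl.sleep(.2)
    ctrl.move_l([*xy,z+.06],.12); ctrl.move_l([*xy,UP],.25); print("t",ctrl.current_t())
E
python3 - <<'E'
from h import *
pick([.4595,.0677],64.2,.015)
place([.4864,-.222],114.5,.015)
look("w2",[.5925,.249],64.5)
E
```

```text
hit False w 35.54423077351474 F 29.858228713274002
lift w 36.128437425929825 F 29.8581188544631 [-0.24001504  0.11701167 -2.28614049] t 6.6
touch True [ 0.48621871 -0.2219046   0.01470033] [ 1.03125071 -0.28953291  1.17705931]
t 12.1833
```

View pics/w2.png

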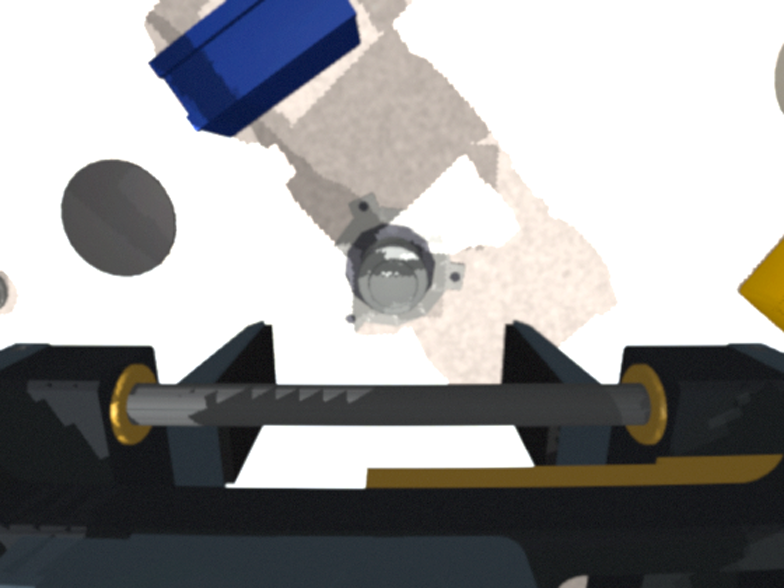

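The spacer is parked. The view shows the shield: shoulder circle x 355–433 and y about 237–315, neck about (392,284), well about (390,268). The mat centre is at (119,217).

Run:
```python
from h import *
print("shoulder",W("w2",[(394,276)],.059),"neck",W("w2",[(392,284)],.071),"well",W("w2",[(390.5,268)],.006),"mat",W("w2",[(119,217.5)],.004))
```

```text
shoulder [[0.58966399 0.25411777]] neck [[0.59172424 0.25149658]] well [[0.59271628 0.25021005]] mat [[0.46095537 0.07042059]]
```

Run:
```python
from h import *
pick([.5925,.252],64.5,.020)
place([.461,.069],64.5,.021)
look("w3",[.598,-.087],25)
im=cv2.convertScaleAbs(ctrl.read_camera("top")[125:285,110:430],alpha=1.6)
cv2.imwrite("pics/topd.png",cv2.resize(im,(800,400),interpolation=cv2.INTER_CUBIC))
```

```text
hit False w 49.37993605586587 F 30.000299513339996
lift w 49.588385112113066 F 29.999245405197144 [-0.22283239  0.54874403 -5.93969706] t 18.025
touch True [0.46093544 0.0689616  0.02079961] [ 0.63770734  0.319856   -0.03723948]
t 22.9333
```

View pics/w3.png

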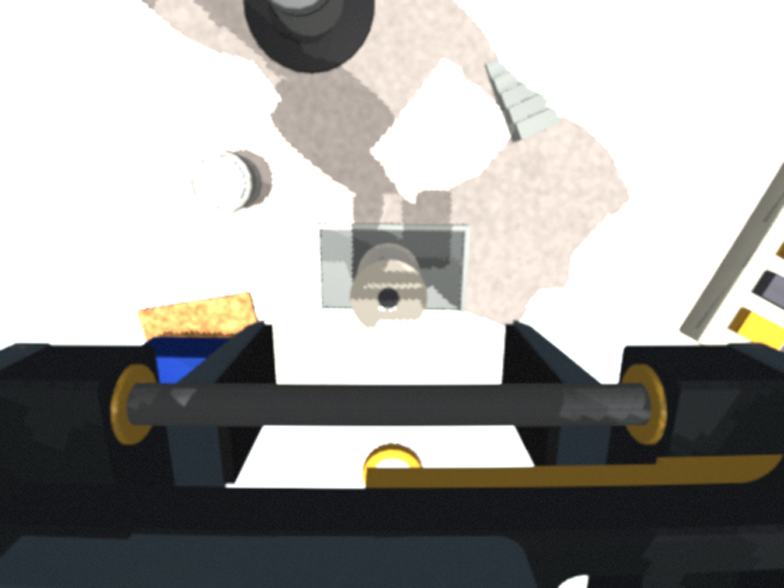

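View pics/topd.png

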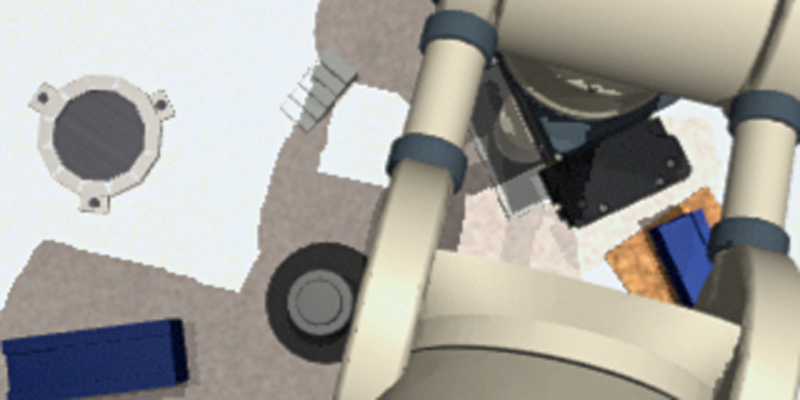

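The wrist view shows the phantom's top spot at (389,297) and the tray corners at (320,224), (468,224), (465,311) and (322,307). The top view shows the empty well at (99.5,135) and the shield neck at (320,301) on the mat.

Run:
```python
from h import *
def P(c,z): return plane("top",(np.array(c,float)+.5)/2.5-.5+[110,125],z)
print("phantom",W("w3",[(389,297)],.083)); p=W("w3",[(320,224),(468,224),(465,311),(322,307)],.006); d=np.roll(p,-1,0)-p
print(p.mean(0),np.linalg.norm(d,axis=1),np.degrees(np.arctan2(d[:,1],d[:,0]))%180)
print("well",P([(99.5,135)],.006),"shield",P([(320,301)],.072))
```

```text
phantom [[ 0.59900068 -0.0887852 ]]
[ 0.60034385 -0.08261511] [0.11726033 0.07169799 0.11872575 0.06827184] [ 25.07625408 115.51389539  23.42094492 114.34758637]
well [[0.59245241 0.2490591 ]] shield [[0.46172226 0.06845651]]
```

Run:
```python
from h import *
pick([.5985,-.089],25,.035)
place([.5922,.2495],60,.035)
look("w4",[.58,-.087],25)
im=cv2.convertScaleAbs(ctrl.read_camera("top")[125:285,110:430],alpha=1.6)
cv2.imwrite("pics/tope.png",cv2.resize(im,(800,400),interpolation=cv2.INTER_CUBIC))
```

```text
hit False w 49.41057883950977 F 29.999810457229614
lift w 49.410087649407906 F 29.998950362205505 [ 0.51528931  0.56248908 -1.17164179] t 27.7583
touch True [0.59204709 0.24940127 0.03478152] [-0.09417335 -0.60521455  5.20848203]
t 32.9167
```

View pics/w4.png

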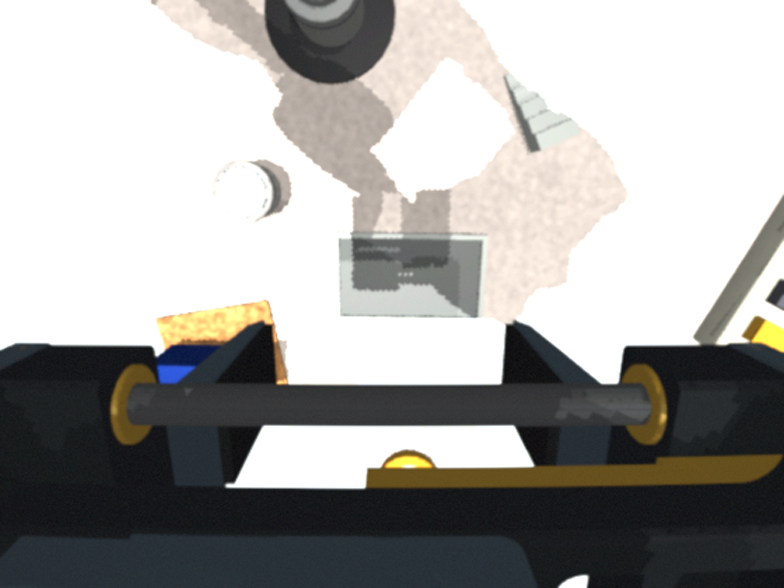

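View pics/tope.png

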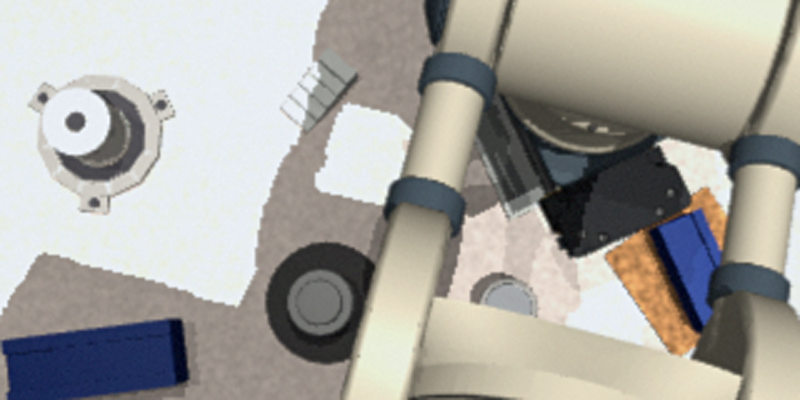

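The phantom's top spot is at (76,121) in the socket. The tray is empty: the wrist view's left rim is lost in glare, so I trust the top-view centre (.598,-.084) and a yaw of 25°. Next I'll move the spacer and verify all three.

Run:
```python
from h import *
pick([.4864,-.222],114.5,.015)
place([.598,-.084],115,.014)
ctrl.goto([.35,.35,.25],R(64.5))
im=cv2.convertScaleAbs(ctrl.read_camera("top")[125:285,110:430],alpha=1.6)
cv2.imwrite("pics/topf.png",cv2.resize(im,(800,400),interpolation=cv2.INTER_CUBIC))
def P(c,z): return plane("top",(np.array(c,float)+.5)/2.5-.5+[110,125],z)
print("phantom",P([(76,121)],.083),ctrl.current_t())
```

```text
hit False w 35.4564896491347 F 29.98619332909584
lift w 36.030878990091686 F 29.986057430505753 [-0.20934489 -0.08199901 -1.89993523] t 39.9917
touch True [ 0.59784547 -0.0839408   0.01368648] [ 0.1973107  -0.30417186  1.7605454 ]
t 44.9833
phantom [[0.59296834 0.24934195]] 46.8583
```

View pics/topf.png

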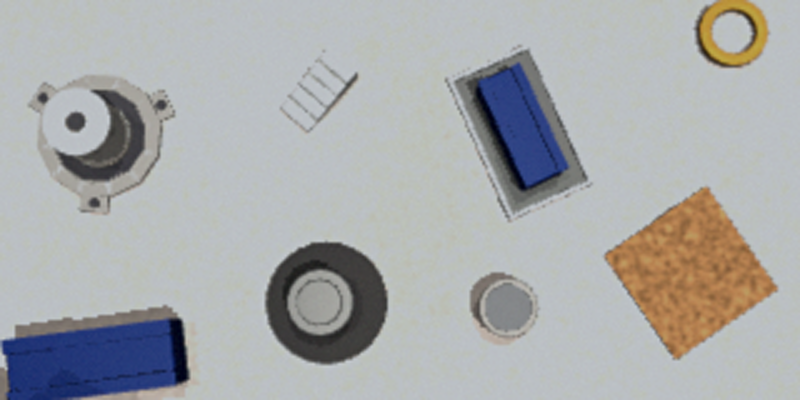

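All three stand in their places, the bystanders have not moved and the cork is empty. The spacer's top corners are about (477,81), (521,63), (568,169) and (525,189). I'll check that it is centred.

Run:
```python
from h import *
def P(c,z): return plane("top",(np.array(c,float)+.5)/2.5-.5+[110,125],z)
p=P([(477,81),(521,63),(568,169),(525,189)],.051); d=np.roll(p,-1,0)-p
print(p.mean(0),np.linalg.norm(d,axis=1),np.degrees(np.arctan2(d[:,1],d[:,0]))%180)
c=p.mean(0)
if np.hypot(*(c-[.598,-.084]))<.004: ctrl.sign_off(); print("signed")
```

```text
[ 0.59708846 -0.08369505] [0.03675681 0.08931795 0.03646143 0.09087255] [112.94074727  23.80852978 115.37604418  24.00071562]
the job is handed in; nothing more can be done
signed
```

I handed the job in at about 47 s: by the top camera, the phantom stands in the socket, the vial shield on the rubber mat and the spacer along the tray, each within about 2 mm of centre; the cork mat is empty and the ring, loupe and step wedge were not moved.

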